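Swing the bench magnifier over the plate and lock it

ROBOT

A 6-joint arm with a two-finger parallel gripper is mounted at the origin on a cart in front of the work surface, level with it; the furniture and walls round the work are solid. World frame = base frame: x ahead of the robot, y to its left, z up, the work surface at z = 0. Lengths are in m, angles in rad, forces in N, time in s.
With the tool pointing down it reaches from about 0.4 to 0.825 m from the base axis. Payload 7 kg.
Tool frame: the origin (TCP) lies between the finger pads; the fingertips stand r.tip_extent ahead of it and the grasp point (between the pads) lies 2 mm behind it (r.tip_extent is the distance from the TCP to the fingertips, in m); z points along the fingers, y is the line along which they close (so a half turn about z gives the same grasp; the last joint's range is limited). The gripper opens to 88 mm and grips with 3 to 60 N. Pads are 19 mm wide; open, the fingers measure 130 mm over their backs; the gripper's body (78 mm by 193 mm) begins 47 mm behind the grasp point.
Start: joints at [-0.881, 0.359, 0.012, 0, -1.224, -0.288], TCP at [0.264, -0.621, 0.244] pointing down, gripper open.
Joint ranges: [-3.07, 3.07], [-1.43, 2.12], [-1.02, 1.25], [-3.03, 1.67], [-3.05, -0], [-3.03, 3.03]. Speed limits (rad/s): [2.39, 2.39, 3.01, 3.14, 3.14, 3.14].

INTERFACE

Orientations are given as a 3x3 rotation matrix whose columns are the frame's x, y, z axes.
In Python, from cell import r, eyes gives the robot as it stands.
- The arm moves only by the tool step_arm, never from a script. Its argument "plan" is a list of rows, each an object with "translation": the shift along the tool's x, y, z in cm, a list of three; "dr": the turn, a rotation vector about the tool's x, y, z in rad, a list of three. In form: [{"translation": [x, y, z], "dr": [wx, wy, wz]}, ...]. A call has 1 to 12 rows; each row is the pose to reach, as a shift and turn from the pose commanded when the call began, along the tool's axes at that moment; what a row does not reach only later rows make up. A row lasts 1/8 s, in which the tool goes at most 62.5 mm and 10.7 degrees, less where a joint would pass 70% of its speed; a pose out of reach is approached as far as the arm can. A call with a gripper value outside its range is refused whole. "fingers" is the finger opening in cm, from 0 to 8.76, set as the call begins (left out, the last holds). The fingers move at their own pace and stop on an object; "grip_force" is the grip in N (left out, the last holds). Time passes only in rows, so rows that repeat a pose let the fingers close. It gives the time, the measured TCP pose, the force, the opening and the grip force at its end, in the units of the state.
- r.state(): the state, without advancing time (a new reading comes with each control period).
- eyes.snapshot(name): name is "side" or "top" or "wrist"; returns the picture (420x560x3 uint8, red, green, blue); there is no depth.
- eyes.calibration(name): a dict with "vertical_fov" (degrees; the focal length in pixels is half the picture's height over the tangent of half this angle, whatever the lens; pixels are square), "cx", "cy" (the principal point, pixels), "R" (3x3) and "t" (3): a world point X has camera coordinates R X + t. Camera axes: x right, y down, z forward; pixel columns grow to the right and rows downward; lengths in m; the calibration is good to about 2 mm. A picture is of the moment at which its call begins: read the wrist's pose just before it. calibration takes no time and is no camera call; for the wrist camera it gives the pose at the moment of the call.
- r.close_job(): hands the job in; it is judged then, once.
The state is a dict: "time_s": time; "joint_pos": joint angles; "qd": joint speeds; "tau": joint torques, N m; "tcp_pos": TCP position; "tcp_rot": TCP orientation; "wrist_force": force on the tool from outside, world axes, zero at the start; "ft_torque": the same for the moment, N m; "width": finger opening in m; "gripper_force": force on a finger pad.
Only numpy, scipy, OpenCV 4.12 (cv2) and the standard library are available. Lean on these libraries where they do the work, as an engineer would, in place of code of your own. Each camera call takes 0.05 s, during which the arm holds its last target. There are 200 camera calls.

TASK

With a fingertip, gripping nothing, gently push the arm of the bench magnifier round until its lens is centred over the flat metal plate. Then, with the fingertip again, gently push the locking lever on top of the post clockwise (seen from above) until it reaches its stop. The lens must stay over the plate; do not move the plate, the ring, the two blocks or the tweezers.

Things in the scene. Friction and masses are not known exactly. Their poses are not given: they have to be found in the camera images.
- magnifier: bench magnifier, screwed to the bench: round dark foot (radius 45 mm, 15 mm high) and an upright post of radius 10 mm. Origin under the post on the bench, on the vertical axis about which both the lens arm and the lever turn; the post with everything on it is 143 mm high. The lens points roughly along its -x axis at the start
- lens_arm: level arm with the lens; origin on the post's axis at bench height, the arm runs along its own -x axis. Bar 14 mm wide, 12 mm high, from 16 to 89 mm from the axis, its middle 106 mm above the bench (things below are at most 30 mm high); then the black lens ring, outer radius 36 mm, 14 mm high. Turns 1.7 rad either side of the post's -x axis; light friction (0.6 N at 100 mm), stays where left
- lens_centre (a point): centre of the lens, 125 mm from the post's axis, 106 mm above the bench
- lock_lever (a joint): angle of the black locking lever on top of the post: it grows as the lever is pushed clockwise seen from above; 1.3 rad is the stop (locked), 0 fully loose, starts between 0 and 0.3. Light friction (about 1 N at 60 mm); it stays where it is left
- lever_end (a point): centre of the ball (radius 9 mm) at the lever's end, 70 mm from the post's axis and 132 mm above the bench. The lever is a level bar 11 mm wide and 12 mm high from the axis out to this ball, on the side of the post away from the lens; the bar's underside is 126 mm above the bench
- plate: flat metal plate, 34 x 54 x 5 mm, lying on one of two round black rubber pads (radius 36 mm, 4 mm high) left and right of the lens; its origin is at the centre of its underside, within 4 mm of the circle that the lens centre runs on. It may lie on either pad
- ring: ring-shaped metal part, 26 mm across and 16 mm high, on the other pad; origin at the centre of its underside; leave it alone
- block_cube: pale metal block, 30 x 30 x 30 mm, on the bench between the pads; origin at the centre of its underside; leave it alone
- block_long: pale metal block, 22 x 45 x 18 mm, on the bench left of the post; origin at the centre of its underside; leave it alone
- tweezers: dark tweezers, 14 x 129 x 8 mm, lying on the bench right of and beyond the post; origin at the centre of the underside; leave them alone
Mind the look-alikes: they are no part of the job. What is shaped like the magnifier but turquoise is not meant.

How it is judged:
By the outcome, as a careful person would: the job done as asked, in the order asked, and still so for the second after the job is handed in, with the robot touching nothing.
It also fails if it takes over 43 s, if anything falls off the work surface, if the arm or the gripper's body presses on something with over 40 N, if the wrist force passes 120 N, or if a joint passes its speed limit or range.

## Working session

There is one attempt and no reset: what is moved stays moved. The work goes in short steps, Python scripts to look and compute and a tool call to move; the robot and the scene stay as the last step left them, time stands still between calls to the robot, and variables do not carry over. Pictures are saved under pics/ and viewed, at most 13 in all, crops included, and the job is handed in when it is done.

Besides the shell and the picture viewer there is one more tool, called after ">>>" as name([rows], argument=value, ...), one row to a line, values as JSON. step_arm: Moves the arm, as the interface text tells. Its arguments: {"type":"object","properties":{"plan":{"type":"array"},"fingers":{"type":"number"},"grip_force":{"type":"number"}},"required":["plan"]}

```bash
mkdir -p pics; python3 - <<'E'
from cell import r,eyes
import cv2,numpy as np
np.set_printoptions(precision=4,suppress=True)
for n in("top","side"):
    cv2.imwrite(f"pics/{n}0.png",eyes.snapshot(n)[:,:,::-1]);print(n,eyes.calibration(n))
s=r.state();print(s,r.tip_extent)
E
```

```text
top {'vertical_fov': 55.6805279850856, 'cx': 280.365474610111, 'cy': 216.31376074436707, 'R': array([[-0.0189, -0.9998,  0.0005],
       [-0.9856,  0.0185, -0.1683],
       [ 0.1682, -0.0037, -0.9857]]), 't': array([-0.4033,  0.5288,  0.8803])}
side {'vertical_fov': 50.27647438745193, 'cx': 272.7604838151093, 'cy': 205.52507556428753, 'R': array([[ 0.9406, -0.3387,  0.0221],
       [-0.2008, -0.6079, -0.7682],
       [ 0.2736,  0.7182, -0.6398]]), 't': array([-0.6572, -0.0878,  1.0733])}
{'time_s': 0.1, 'joint_pos': array([-0.8809,  0.3593,  0.0112, -0.0003, -1.2241, -0.2881]), 'qd': array([-0.0002, -0.0016,  0.0033,  0.0011,  0.0013,  0.0005]), 'tau': array([ -0.001 , -58.4163,  29.3753,   7.0155,   0.0102,  -0.    ]), 'tcp_pos': array([ 0.2638, -0.6209,  0.2427]), 'tcp_rot': array([[-0.9204, -0.391 , -0.0007],
       [-0.391 ,  0.9204,  0.0013],
       [ 0.0002,  0.0015, -1.    ]]), 'wrist_force': array([ 0.4895, -0.8849, -0.5822]), 'ft_torque': array([ 0.0053, -0.0089,  0.0468]), 'gripper_force': 0.0, 'width': 0.08775674970510235} 0.017
```

View pics/top0.png

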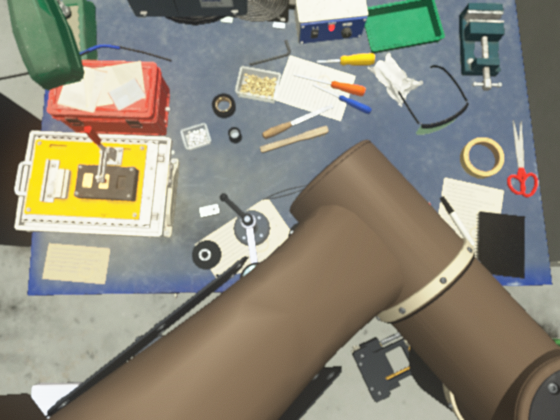

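View pics/side0.png

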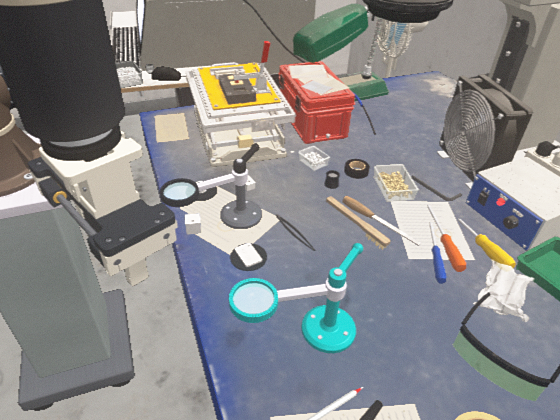

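The side view shows the black magnifier: foot at (242,213), lens at (181,192), lever ball at about (253,149). The plate is on the near pad at about (249,256). In the top view the post top is at (248,218), the ball at (224,198) and the ring's pad at (207,255); the robot arm hides the plate side.

```bash
cat > h.py <<'E'
from cell import r,eyes
import cv2,numpy as np
np.set_printoptions(precision=4,suppress=True)
def K(c):
    f=210/np.tan(np.radians(c['vertical_fov']/2));return np.array([[f,0,c['cx']],[0,f,c['cy']],[0,0,1]])
def ray(c,u,v,z):
    R=np.array(c['R']);o=-R.T@c['t'];d=R.T@np.linalg.inv(K(c))@[u,v,1];return o+d*(z-o[2])/d[2]
def proj(c,X):
    p=K(c)@(np.array(c['R'])@X+c['t']);return p[:2]/p[2]
def crop(n,box,s,name):
    im=eyes.snapshot(n)[:,:,::-1];u0,v0,u1,v1=box
    cv2.imwrite("pics/"+name,cv2.resize(im[v0:v1,u0:u1],None,fx=s,fy=s,interpolation=cv2.INTER_CUBIC))
E
python3 - <<'E'
from h import *
t=eyes.calibration("top");s=eyes.calibration("side")
for n,c,u,v,z in[("post",t,248,218,.143),("ball",t,224,198,.132),("ringpad",t,207,255,.004),("lens",t,250,268,.106),
 ("foot",s,242,213,.015),("plate",s,249,254,.009),("lens",s,181,192,.106),("ball",s,253,149,.132),("post",s,240,164,.143)]:print(n,ray(c,u,v,z))
crop("side",(150,130,290,280),4,"s1.png")
E
```

```text
post [ 0.502  -0.3456  0.143 ]
ball [ 0.5478 -0.2941  0.132 ]
ringpad [ 0.4375 -0.2362  0.004 ]
lens [ 0.4005 -0.3464  0.106 ]
foot [ 0.5013 -0.3551  0.015 ]
plate [ 0.4811 -0.4685  0.009 ]
lens [ 0.3806 -0.3619  0.106 ]
ball [ 0.5444 -0.2994  0.132 ]
post [ 0.4992 -0.3587  0.143 ]
```

View pics/s1.png

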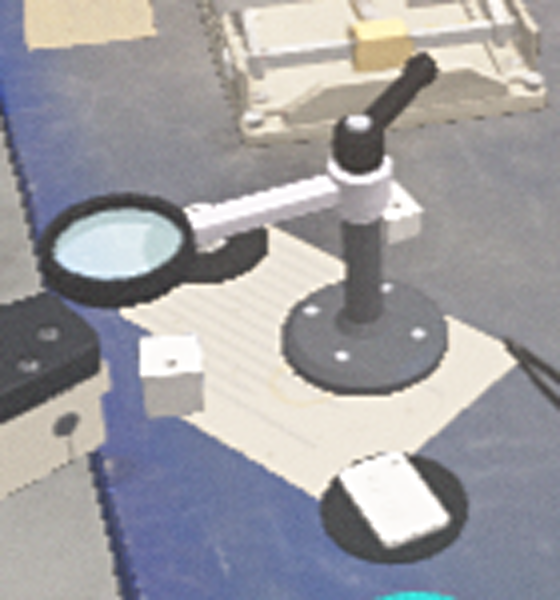

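>>> step_arm([
  {"translation": [-4, 3.5, 0], "dr": [0, 0, 0]},
  {"translation": [-8, 7, 0], "dr": [0, 0, 0]},
  {"translation": [-12, 10.5, 0], "dr": [0, 0, 0]},
  {"translation": [-16, 14, 0], "dr": [0, 0, 0]},
  {"translation": [-20, 17.5, 0], "dr": [0, 0, 0]},
  {"translation": [-24, 21, 0], "dr": [0, 0, 0]},
  {"translation": [-28, 25, 0], "dr": [0, 0, 0]},
  {"translation": [-30.7, 27.3, 0], "dr": [0, 0, 0]},
  {"translation": [-30.7, 27.3, 0], "dr": [0, 0, 0]},
  {"translation": [-30.7, 27.3, 0], "dr": [0, 0, 0]},
], fingers=0)

```text
time_s: 1.4
tcp_pos: [0.4396, -0.2499, 0.2435]
tcp_rot: [[-0.92, -0.392, -0.0], [-0.392, 0.92, 0.0], [0.0, 0.0, -1.0]]
wrist_force: [0.5, -0.3, 0.7]
width: 0.0006
gripper_force: 0.0
```

```bash
python3 - <<'E'
from h import *
s=r.state();print(s['tcp_pos'],s['tcp_rot'],s['wrist_force'],s['width'])
c=eyes.calibration("wrist");w=eyes.snapshot("wrist");t=eyes.snapshot("top")
np.savez("w1.npz",**c)
cv2.imwrite("w1.png",w[:,:,::-1]);cv2.imwrite("t1.png",t[:,:,::-1])
a=cv2.resize(t[150:300,160:320],None,fx=2.8,fy=2.8,interpolation=2)
cv2.imwrite("pics/wt1.png",np.hstack([cv2.resize(a,(352,330)),cv2.resize(w,(440,330))])[:,:,::-1])
E
```

```text
[ 0.4396 -0.2499  0.2435] [[-0.9201 -0.3917 -0.0003]
 [-0.3917  0.9201  0.    ]
 [ 0.0003  0.0001 -1.    ]] [ 0.4681 -0.3448  0.725 ] 0.0005965104556590575
```

View pics/wt1.png

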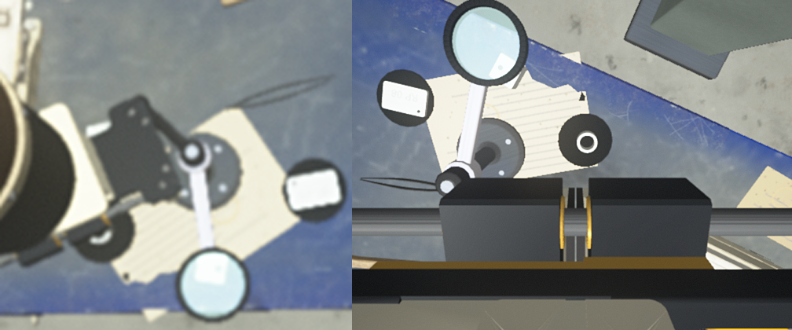

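The top view (scaled 2.2×) shows the plate at about full-frame (303,236), the lens at (256,279) and the post top at (247,219). The wrist view shows the plate, lens ring, ring part and lever ball.

```bash
python3 - <<'E'
from h import *
t=cv2.imread("t1.png").astype(int);w=cv2.imread("w1.png").astype(int);ct=eyes.calibration("top");cw=np.load("w1.npz")
def blob(im,box,fn,mode):
    u0,v0,u1,v1=box;m=fn(im[v0:v1,u0:u1]).astype(np.uint8)
    n,l,st,ce=cv2.connectedComponentsWithStats(m);i=1+np.argmax(st[1:,4])
    cn=max(cv2.findContours((l==i).astype(np.uint8),0,1)[0],key=cv2.contourArea)
    e=cv2.fitEllipse(cn) if mode=='e' else cv2.minAreaRect(cn)
    return np.array(e[0])+[u0,v0],e[1],st[i,4],ce[i]+[u0,v0]
br=lambda x:x.min(2)>200
dk=lambda x:x.max(2)<90
for nm,im,c,b,fn,mo,z in[("plate",t,ct,(288,220,320,252),br,'r',.009),("plate",w,cw,(30,85,110,160),br,'r',.009),
 ("pad",t,ct,(284,216,322,256),dk,'e',.004),("pad",w,cw,(28,80,112,165),dk,'e',.004),
 ("lens",t,ct,(238,260,275,299),dk,'e',.113),("lens",w,cw,(110,0,232,112),dk,'e',.113)]:
    p,sz,a,ce=blob(im,b,fn,mo);print(nm,p,sz,a,ce,ray(c,*p,z))
print("post",ray(ct,247.3,219.1,.143)); 
# wrist: ball (446-352,187)/440*560
print("ballw",ray(cw,94*1.2727,187*1.2727,.132))
E
```

```text
plate [301.8654 235.8269] (14.120361328125, 22.161123275756836) 312 [301.891 235.875] [ 0.4787 -0.464   0.009 ]
plate [ 66.0758 125.6713] (60.11244583129883, 34.40350341796875) 1933 [ 65.9255 125.5416] [ 0.4781 -0.4664  0.009 ]
pad [302.9935 235.7663] (25.224618911743164, 26.1925048828125) 203 [304.4384 236.1182] [ 0.4794 -0.467   0.004 ]
pad [ 67.4493 124.3377] (66.384521484375, 76.40164947509766) 1947 [ 67.9769 122.8618] [ 0.4776 -0.468   0.004 ]
lens [249.5053 282.4352] (16.870323181152344, 24.872058868408203) 32 [243.125  284.7188] [ 0.3702 -0.3457  0.113 ]
lens [169.5157  53.1831] (102.50389862060547, 113.2736587524414) 2838 [167.6554  49.7273] [ 0.3754 -0.3615  0.113 ]
post [ 0.4997 -0.3442  0.143 ]
ballw [ 0.5071 -0.3486  0.132 ]
```

>>> step_arm([
  {"translation": [1.3, -1.9, 2], "dr": [0, 0, 0]},
  {"translation": [2.6, -3.8, 5], "dr": [0, 0, 0]},
  {"translation": [2.6, -3.8, 8], "dr": [0, 0, 0]},
  {"translation": [2.6, -3.8, 11], "dr": [0, 0, 0]},
  {"translation": [2.6, -3.8, 13.2], "dr": [0, 0, 0]},
  {"translation": [2.6, -3.8, 13.2], "dr": [0, 0, 0]},
  {"translation": [2.6, -3.8, 13.2], "dr": [0, 0, 0]},
])

```text
time_s: 2.38
tcp_pos: [0.4309, -0.2958, 0.1123]
tcp_rot: [[-0.921, -0.39, 0.001], [-0.39, 0.921, -0.0], [-0.0, -0.001, -1.0]]
wrist_force: [-0.4, 1.0, 0.2]
width: 0.0002
gripper_force: 0.0
```

```bash
python3 - <<'E'
from h import *
s=r.state();print(s['tcp_pos'],s['wrist_force'])
c=eyes.calibration("side");R=s['tcp_rot'];tip=s['tcp_pos']+np.array([0,0,-.017]);print(proj(c,tip))
t=eyes.snapshot("side")[130:280,150:290];w=eyes.snapshot("wrist")
cv2.imwrite("pics/b.png",np.hstack([cv2.resize(t,(336,360),interpolation=2),cv2.resize(w,(460,360))])[:,:,::-1])
# plan arc of TCP about post P at radius rho
E
```

```text
[ 0.4309 -0.2958  0.1123] [-0.3964  1.0303  0.2437]
[199.8155 172.4667]
```

View pics/b.png

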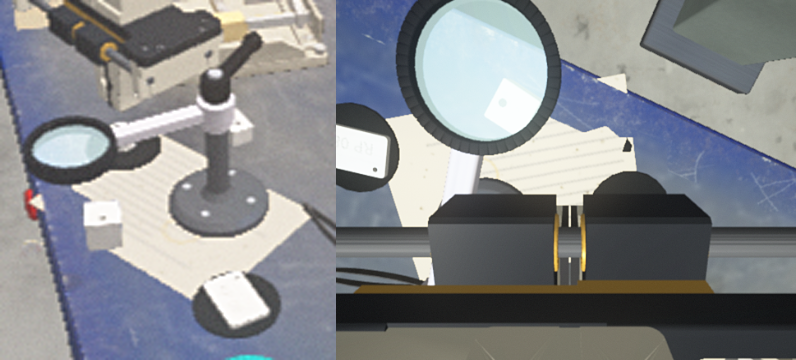

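```bash
cat >> h.py <<'E'
P=np.array([.502,-.347])
def way(pts,z=None):
    s=r.state();R=np.array(s['tcp_rot'])
    for p in pts:
        q=np.array([*p,s['tcp_pos'][2] if z is None else z]);print(np.round(100*R.T@(q-s['tcp_pos']),1))
def arm(th,d,rho=.065):
    th=np.radians(th);return P+rho*np.array([np.cos(th),np.sin(th)])-d*np.array([-np.sin(th),np.cos(th)])
E
python3 - <<'E'
from h import *
way([arm(a,.022) for a in (170,179,186,193,200,207,214,221,228,234,239,239)])
E
```

```text
[-0.2 -2.1  0. ]
[ 0.5 -2.8  0. ]
[ 1.1 -3.5  0. ]
[ 1.5 -4.2  0. ]
[ 1.9 -5.   0. ]
[ 2.1 -5.8  0. ]
[ 2.3 -6.6  0. ]
[ 2.4 -7.4  0. ]
[ 2.3 -8.3  0. ]
[ 2.2 -9.   0. ]
[ 2.  -9.5  0. ]
[ 2.  -9.5  0. ]
```

>>> step_arm([
  {"translation": [-0.1, -1.1, 0], "dr": [0, 0, 0]},
  {"translation": [0.1, -2.1, 0], "dr": [0, 0, 0]},
  {"translation": [0.5, -2.8, 0], "dr": [0, 0, 0]},
  {"translation": [1.1, -3.5, 0], "dr": [0, 0, 0]},
  {"translation": [1.5, -4.2, 0], "dr": [0, 0, 0]},
  {"translation": [1.9, -5.0, 0], "dr": [0, 0, 0]},
  {"translation": [2.1, -5.8, 0], "dr": [0, 0, 0]},
  {"translation": [2.3, -6.6, 0], "dr": [0, 0, 0]},
  {"translation": [2.4, -7.4, 0], "dr": [0, 0, 0]},
  {"translation": [2.3, -8.3, 0], "dr": [0, 0, 0]},
  {"translation": [2.3, -8.6, 0], "dr": [0, 0, 0]},
  {"translation": [2.3, -8.6, 0], "dr": [0, 0, 0]},
])

```text
time_s: 3.98
tcp_pos: [0.4433, -0.3835, 0.1115]
tcp_rot: [[-0.92, -0.391, 0.0], [-0.391, 0.92, -0.0], [0.0, -0.0, -1.0]]
wrist_force: [0.2, -0.2, 1.0]
width: -0.0001
gripper_force: 0.0
```

```bash
python3 - <<'E'
from h import *
s=r.state();print(s['tcp_pos'],s['wrist_force'])
c=eyes.calibration("wrist");np.savez("w2.npz",**c)
w=eyes.snapshot("wrist");si=eyes.snapshot("side");t=eyes.snapshot("top")
for n,i in zip("wst",(w,si,t)):cv2.imwrite(n+"2.png",i[:,:,::-1])
cv2.imwrite("pics/c.png",np.hstack([cv2.resize(si[130:280,150:290],(336,360),interpolation=2),cv2.resize(w,(460,360))])[:,:,::-1])
E
```

```text
[ 0.4433 -0.3835  0.1115] [ 0.2313 -0.2442  1.0354]
```

View pics/c.png

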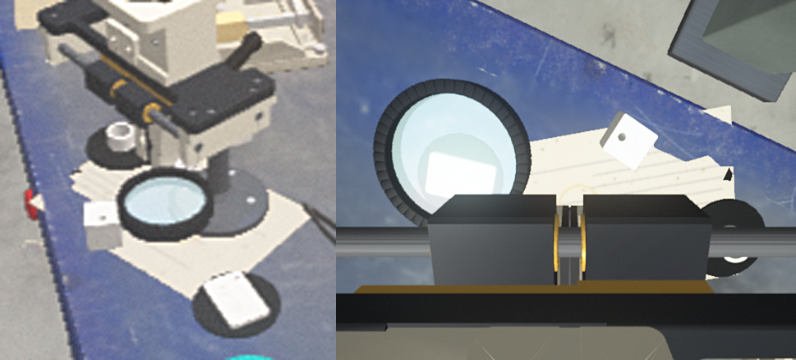

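The lens has swung partway: its centre is now at about side (219,214.6). The plate is untouched.

```bash
python3 - <<'E'
from h import *
c=eyes.calibration("side");p=ray(c,218.75,214.6,.106)[:2];d=p-P;print(p,np.linalg.norm(d),np.degrees(np.arctan2(*d[::-1]))%360)
T=r.state()['tcp_pos'][:2]-P;print(np.linalg.norm(T),np.degrees(np.arctan2(*T[::-1]))%360)
E
```

```text
[ 0.432  -0.4479] 0.12281427734415042 235.24596695379796
0.06906320953395374 211.58802380045017
```

```bash
python3 - <<'E'
from h import *
way([arm(a,.0275) for a in (238,241,244,247,250,252,253.5)])
E
```

```text
[ 0.1 -0.4  0. ]
[-0.  -0.8  0. ]
[-0.1 -1.2  0. ]
[-0.2 -1.5  0. ]
[-0.4 -1.8  0. ]
[-0.5 -2.1  0. ]
[-0.6 -2.2  0. ]
```

>>> step_arm([
  {"translation": [0, -0.4, 0], "dr": [0, 0, 0]},
  {"translation": [0, -0.8, 0], "dr": [0, 0, 0]},
  {"translation": [-0.1, -1.2, 0], "dr": [0, 0, 0]},
  {"translation": [-0.2, -1.5, 0], "dr": [0, 0, 0]},
  {"translation": [-0.4, -1.8, 0], "dr": [0, 0, 0]},
  {"translation": [-0.5, -2.0, 0], "dr": [0, 0, 0]},
  {"translation": [-0.6, -2.2, 0], "dr": [0, 0, 0]},
  {"translation": [-0.6, -2.2, 0], "dr": [0, 0, 0]},
])

```text
time_s: 5.12
tcp_pos: [0.4575, -0.4013, 0.1116]
tcp_rot: [[-0.92, -0.391, 0.0], [-0.391, 0.92, -0.0], [-0.0, -0.0, -1.0]]
wrist_force: [-0.0, -0.2, 0.7]
width: 0.0004
gripper_force: 0.1
```

```bash
python3 - <<'E'
from h import *
s=r.state();print(s['tcp_pos'],s['wrist_force'])
w=eyes.snapshot("wrist");si=eyes.snapshot("side");t=eyes.snapshot("top")
for n,i in zip("wst",(w,si,t)):cv2.imwrite(n+"3.png",i[:,:,::-1])
cv2.imwrite("pics/d.png",np.hstack([cv2.resize(si[170:290,190:290],(400,480),interpolation=2),cv2.resize(t[180:300,220:320],(400,480),interpolation=2)])[:,:,::-1])
E
```

```text
[ 0.4575 -0.4013  0.1116] [-0.0378 -0.2282  0.73  ]
```

View pics/d.png

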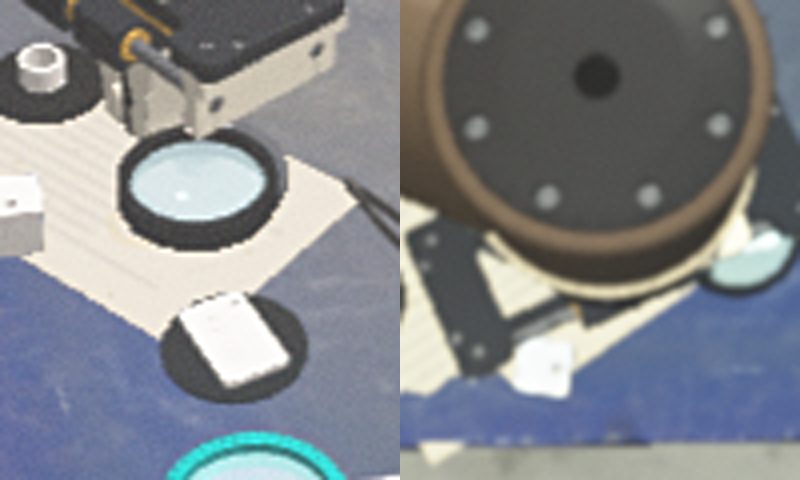

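The lens is close to the plate now; its centre is at about side (240,216.5). It still needs a small push.

```bash
python3 - <<'E'
from h import *
c=eyes.calibration("side")
for v in(215.5,217):
    p=ray(c,240,v,.106)[:2];d=p-P;print(p,np.linalg.norm(d),np.degrees(np.arctan2(*d[::-1]))%360)
im=cv2.imread("s3.png").astype(int)[195:236,215:265];m=(im.max(2)<85).astype(np.uint8)
n,l,st,ce=cv2.connectedComponentsWithStats(m);i=1+np.argmax(st[1:,4])
cn=max(cv2.findContours((l==i).astype(np.uint8),0,1)[0],key=cv2.contourArea);h=cv2.convexHull(cn)
print(cv2.boundingRect(h),cv2.fitEllipse(h))
# predicted silhouette for arm angle theta at side view
a=np.linspace(0,2*np.pi,200)
for th in(250,252,254,256,258.8):
    q=P+.125*np.array([np.cos(np.radians(th)),np.sin(np.radians(th))])
    pp=np.array([proj(c,np.array([q[0]+.036*np.cos(x),q[1]+.036*np.sin(x),z])) for x in a for z in(.099,.113)]);print(th,q,pp.min(0)-[215,195],pp.max(0)-[215,195])
E
```

```text
[ 0.4674 -0.4622] 0.12031761215293423 253.2702839586542
[ 0.4662 -0.4661] 0.12439018298878356 253.27499708470782
(5, 7, 40, 30) ((23.84442138671875, 21.395910263061523), (30.532554626464844, 40.77790069580078), 87.63111114501953)
250 [ 0.4592 -0.4645] [0.4202 6.3972] [41.2028 39.0017]
252 [ 0.4634 -0.4659] [2.8998 6.4167] [43.6492 39.0179]
254 [ 0.4675 -0.4672] [5.3815 6.3837] [46.1065 38.9734]
256 [ 0.4718 -0.4683] [7.863  6.2983] [48.558  38.8685]
258.8 [ 0.4777 -0.4696] [11.3296  6.0909] [51.9755 38.6204]
```

>>> step_arm([
  {"translation": [-0.1, -0.1, 0], "dr": [0, 0, 0]},
  {"translation": [-0.2, -0.2, 0], "dr": [0, 0, 0]},
  {"translation": [-0.3, -0.3, 0], "dr": [0, 0, 0]},
  {"translation": [-0.4, -0.3, 0], "dr": [0, 0, 0]},
  {"translation": [-0.4, -0.3, 0], "dr": [0, 0, 0]},
])

```text
time_s: 5.9
tcp_pos: [0.4622, -0.4023, 0.1115]
tcp_rot: [[-0.92, -0.391, -0.0], [-0.391, 0.92, -0.0], [0.0, -0.0, -1.0]]
wrist_force: [-1.3, -0.2, 1.1]
width: 0.0005
gripper_force: 0.2
```

```bash
cat >> h.py <<'E'
def lens_side():
    c=eyes.calibration("side")
    im=eyes.snapshot("side").astype(int)[195:237,215:275];m=(im.max(2)<85).astype(np.uint8)
    n,l,st,ce=cv2.connectedComponentsWithStats(m);i=1+np.argmax(st[1:,4])
    x,y,w,h=cv2.boundingRect((l==i).astype(np.uint8));print("bbox",x,y,w,h)
    # centre column of the outline against prediction
    for th in np.arange(250,264,.5):
        q=P+.125*np.array([np.cos(np.radians(th)),np.sin(np.radians(th))])
        if proj(c,np.array([*q,.106]))[0]>215+x+w/2: break
    print("theta",th,"lens",q)
E
python3 - <<'E'
from h import *
s=r.state();print(s['tcp_pos'],s['wrist_force']);lens_side()
E
```

```text
[ 0.4622 -0.4023  0.1115] [-1.2532 -0.1743  1.1161]
bbox 8 7 41 30
theta 256.5 lens [ 0.4728 -0.4685]
```

>>> step_arm([
  {"translation": [-0.1, -0.1, 0], "dr": [0, 0, 0]},
  {"translation": [-0.2, -0.15, 0], "dr": [0, 0, 0]},
  {"translation": [-0.2, -0.15, 0], "dr": [0, 0, 0]},
  {"translation": [-0.2, -0.15, 0], "dr": [0, 0, 0]},
  {"translation": [0.5, 0.3, 0], "dr": [0, 0, 0]},
  {"translation": [1.8, 1.0, 0], "dr": [0, 0, 0]},
  {"translation": [2.5, 1.3, -3], "dr": [0, 0, 0]},
  {"translation": [2.5, 1.3, -7], "dr": [0, 0, 0]},
  {"translation": [2.5, 1.3, -10], "dr": [0, 0, 0]},
  {"translation": [0, 4, -12], "dr": [0, 0, 0]},
  {"translation": [-4, 8, -12], "dr": [0, 0, 0]},
  {"translation": [-8, 10.5, -12], "dr": [0, 0, 0]},
])

```text
time_s: 7.45
tcp_pos: [0.4939, -0.273, 0.2323]
tcp_rot: [[-0.921, -0.39, 0.001], [-0.39, 0.921, 0.0], [-0.001, -0.0, -1.0]]
wrist_force: [1.1, 0.4, -0.5]
width: 0.0003
gripper_force: 0.0
```

>>> step_arm([
  {"translation": [0, 0, 0], "dr": [0, 0, 0]},
  {"translation": [0, 0, 0], "dr": [0, 0, 0]},
])

```text
time_s: 7.7
tcp_pos: [0.494, -0.2743, 0.2315]
tcp_rot: [[-0.92, -0.392, -0.0], [-0.392, 0.92, 0.0], [0.0, 0.0, -1.0]]
wrist_force: [-0.3, 0.5, -0.1]
width: 0.0003
gripper_force: 0.0
```

```bash
python3 - <<'E'
from h import *
s=r.state();print(s['tcp_pos'],s['wrist_force']);lens_side()
c=eyes.calibration("wrist");np.savez("w4.npz",**c)
w=eyes.snapshot("wrist");si=eyes.snapshot("side");t=eyes.snapshot("top")
for n,i in zip("wst",(w,si,t)):cv2.imwrite(n+"4.png",i[:,:,::-1])
cv2.imwrite("pics/e.png",np.hstack([cv2.resize(t[180:280,220:330],(374,340),interpolation=2),cv2.resize(w,(420,340))])[:,:,::-1])
E
```

```text
[ 0.494  -0.2743  0.2315] [-0.2948  0.4692 -0.1019]
bbox 12 0 39 37
theta 259.0 lens [ 0.4781 -0.4697]
```

View pics/e.png

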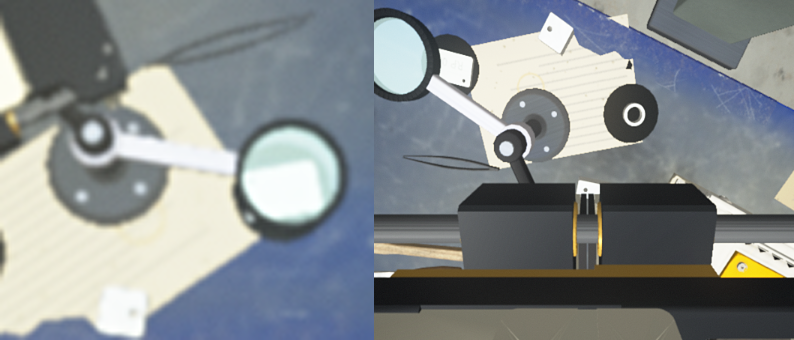

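The lens sits over the plate: its outline centre in the top view is about (305.7,232.6). I'll fit it precisely.

```bash
python3 - <<'E'
from h import *
t=cv2.imread("t4.png");c=eyes.calibration("top")
print(ray(c,305.7,232.6,.106),"post",ray(c,220+92/3.4,180+131/3.4,.143))
u0,v0=280,205;im=t[v0:260,u0:330].astype(int)
from scipy.optimize import least_squares
m=(im.max(2)<95).astype(np.uint8);n,l,st,ce=cv2.connectedComponentsWithStats(m);i=1+np.argmax(st[1:,4])
h=cv2.convexHull(max(cv2.findContours((l==i).astype(np.uint8),0,1)[0],key=cv2.contourArea));print(cv2.boundingRect(h),cv2.fitEllipse(h))
b=cv2.fitEllipse(h)[0];print("lens",ray(c,b[0]+u0,b[1]+v0,.108))
# predicted bbox by theta for P from top view
a=np.linspace(0,2*np.pi,100)
for th in(257,259,261):
    q=np.array([.5,-.344])+.125*np.array([np.cos(np.radians(th)),np.sin(np.radians(th))])
    pp=np.array([proj(c,np.array([q[0]+.036*np.cos(x),q[1]+.036*np.sin(x),z])) for x in a for z in(.099,.113)]);print(th,q,pp.min(0)-[u0,v0],pp.max(0)-[u0,v0])
E
```

```text
[ 0.474  -0.4669  0.106 ] post [ 0.501  -0.3437  0.143 ]
(9, 10, 33, 36) ((24.708410263061523, 27.18315887451172), (31.945749282836914, 35.43748474121094), 19.872726440429688)
lens [ 0.4747 -0.4647  0.108 ]
257 [ 0.4719 -0.4658] [ 8.4377 11.5702] [42.2435 45.5562]
259 [ 0.4761 -0.4667] [8.8109 9.6103] [42.5942 43.5716]
261 [ 0.4804 -0.4675] [9.1146 7.6416] [42.874  41.5781]
```

>>> step_arm([
  {"translation": [4, -2, 0], "dr": [0, 0, 0]},
  {"translation": [8, -6, 0], "dr": [0, 0, 0]},
  {"translation": [10.5, -9.8, 1], "dr": [0, 0, 0]},
  {"translation": [10.5, -9.8, 5], "dr": [0, 0, 0]},
  {"translation": [10.5, -9.8, 9], "dr": [0, 0, 0]},
  {"translation": [10.5, -9.8, 12], "dr": [0, 0, 0]},
  {"translation": [10.5, -9.8, 12], "dr": [0, 0, 0]},
  {"translation": [9.3, -10.2, 12], "dr": [0, 0, 0]},
  {"translation": [8.4, -10.5, 12], "dr": [0, 0, 0]},
  {"translation": [8.0, -10.6, 12], "dr": [0, 0, 0]},
  {"translation": [7.8, -10.7, 12], "dr": [0, 0, 0]},
  {"translation": [7.8, -10.7, 12], "dr": [0, 0, 0]},
])

```text
time_s: 9.4
tcp_pos: [0.4649, -0.4033, 0.1117]
tcp_rot: [[-0.92, -0.391, 0.0], [-0.391, 0.92, -0.0], [-0.0, -0.0, -1.0]]
wrist_force: [-0.4, 0.0, 0.2]
width: 0.0005
gripper_force: 0.0
```

>>> step_arm([
  {"translation": [-0.1, -0.05, 0], "dr": [0, 0, 0]},
  {"translation": [-0.2, -0.1, 0], "dr": [0, 0, 0]},
  {"translation": [-0.2, -0.1, 0], "dr": [0, 0, 0]},
  {"translation": [-0.2, -0.1, 0], "dr": [0, 0, 0]},
])

```text
time_s: 9.9
tcp_pos: [0.4669, -0.4035, 0.1115]
tcp_rot: [[-0.92, -0.391, -0.0], [-0.391, 0.92, -0.0], [0.0, 0.0, -1.0]]
wrist_force: [-0.9, -0.4, 0.8]
width: 0.0003
gripper_force: 0.4
```

```bash
python3 - <<'E'
from h import *
s=r.state();print(s['tcp_pos'],s['wrist_force']);lens_side()
E
```

```text
[ 0.4669 -0.4035  0.1115] [-0.9489 -0.3551  0.7837]
bbox 14 6 39 31
theta 260.5 lens [ 0.4814 -0.4703]
```

```bash
python3 - <<'E'
from h import *
t=eyes.calibration("top");s=eyes.calibration("side")
for a,b in[((170,233),(202,124)),((176,137),(290,118))]:
    for z in(.06,.09,.12,.15,.18):
        print(z,ray(t,*a,z)[:2],ray(s,*b,z)[:2])
print("ball",ray(s,256,147.5,.132))
E
```

```text
0.06 [ 0.4847 -0.1617] [ 0.4909 -0.0409]
0.09 [ 0.4808 -0.17  ] [ 0.4813 -0.0935]
0.12 [ 0.4768 -0.1783] [ 0.4717 -0.1461]
0.15 [ 0.4728 -0.1866] [ 0.462  -0.1987]
0.18 [ 0.4688 -0.1949] [ 0.4524 -0.2513]
0.06 [ 0.7137 -0.1696] [ 0.7167 -0.0794]
0.09 [ 0.702  -0.1776] [ 0.6953 -0.13  ]
0.12 [ 0.6904 -0.1857] [ 0.6739 -0.1805]
0.15 [ 0.6787 -0.1937] [ 0.6525 -0.2311]
0.18 [ 0.6671 -0.2017] [ 0.631  -0.2817]
ball [ 0.5521 -0.2959  0.132 ]
```

>>> step_arm([
  {"translation": [0.4, 0.2, 0], "dr": [0, 0, 0]},
  {"translation": [1.6, 0.9, 0], "dr": [0, 0, 0]},
  {"translation": [2.5, 1.3, 0], "dr": [0, 0, 0]},
  {"translation": [2.5, 1.3, -4], "dr": [0, 0, 0]},
  {"translation": [2.5, 1.3, -8], "dr": [0, 0, 0]},
  {"translation": [2.5, 1.3, -11], "dr": [0, 0, 0]},
  {"translation": [0, 4, -12], "dr": [0, 0, 0]},
  {"translation": [-4, 8, -12], "dr": [0, 0, 0]},
  {"translation": [-8.4, 10.4, -12], "dr": [0, 0, 0]},
  {"translation": [-8.4, 10.4, -12], "dr": [0, 0, 0]},
  {"translation": [-8.4, 10.4, -12], "dr": [0, 0, 0]},
])

```text
time_s: 11.32
tcp_pos: [0.5032, -0.2748, 0.2316]
tcp_rot: [[-0.92, -0.392, -0.0], [-0.392, 0.92, 0.0], [0.0, 0.0, -1.0]]
wrist_force: [0.2, 0.5, 0.2]
width: 0.0003
gripper_force: 0.0
```

```bash
python3 - <<'E'
from h import *
s=r.state();print(s['tcp_pos'],s['wrist_force']);lens_side()
c=eyes.calibration("wrist");print("tipw",proj(c,s['tcp_pos']+[0,0,-.017]))
si=eyes.snapshot("side");t=eyes.snapshot("top");cv2.imwrite("t5.png",t[:,:,::-1]);cv2.imwrite("s5.png",si[:,:,::-1])
cv2.imwrite("pics/f.png",np.hstack([cv2.resize(t[180:280,220:330],(396,360),interpolation=2),cv2.resize(si[90:230,140:300],(400,360),interpolation=2)])[:,:,::-1])
E
```

```text
[ 0.5032 -0.2748  0.2316] [0.1956 0.5037 0.1854]
bbox 14 6 39 31
theta 260.5 lens [ 0.4814 -0.4703]
tipw [283.9452 260.6892]
```

View pics/f.png

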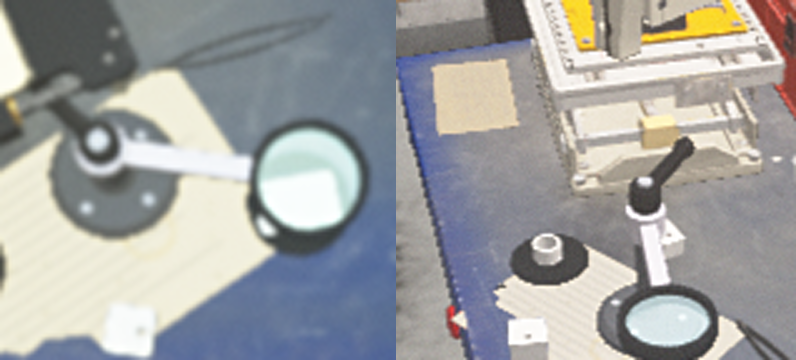

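>>> step_arm([
  {"translation": [0, 0, 3], "dr": [0, 0, 0]},
  {"translation": [0, 0, 6], "dr": [0, 0, 0]},
  {"translation": [0, 0, 8.5], "dr": [0, 0, 0]},
  {"translation": [0, 0, 9.4], "dr": [0, 0, 0]},
  {"translation": [0, 0, 9.4], "dr": [0, 0, 0]},
])

```text
time_s: 12.1
tcp_pos: [0.5033, -0.2755, 0.1375]
tcp_rot: [[-0.921, -0.39, -0.001], [-0.39, 0.921, -0.0], [0.001, 0.0, -1.0]]
wrist_force: [0.5, 0.0, 0.4]
width: 0.0005
gripper_force: 0.0
```

```bash
cat >> h.py <<'E'
Q=np.array([.501,-.345])
def lev(f,d=.026,rho=.055):
    f=np.radians(f);return Q+rho*np.array([np.cos(f),np.sin(f)])+d*np.array([-np.sin(f),np.cos(f)])
E
python3 - <<'E'
from h import *
print(r.state()['tcp_pos'],r.state()['wrist_force']);f=[58,48,41,34,27,20,13,6,0,-5,-10,-15,-20,-25,-30];print(f);way([lev(a) for a in f])
E
```

```text
[ 0.5033 -0.2755  0.1375] [0.4795 0.0339 0.3675]
[58, 48, 41, 34, 27, 20, 13, 6, 0, -5, -10, -15, -20, -25, -30]
[-0.1 -1.  -0. ]
[-1.  -1.6 -0. ]
[-1.5 -2.1 -0. ]
[-2.  -2.7 -0. ]
[-2.4 -3.3 -0. ]
[-2.7 -4.  -0. ]
[-2.9 -4.7 -0. ]
[-3.1 -5.4 -0. ]
[-3.2 -6.1 -0. ]
[-3.2 -6.6 -0. ]
[-3.1 -7.1 -0. ]
[-3.  -7.6 -0. ]
[-2.9 -8.2 -0. ]
[-2.7 -8.7 -0. ]
[-2.5 -9.1 -0. ]
```

>>> step_arm([
  {"translation": [-0.1, -1.0, 0], "dr": [0, 0, 0]},
  {"translation": [-1.0, -1.6, 0], "dr": [0, 0, 0]},
  {"translation": [-1.5, -2.1, 0], "dr": [0, 0, 0]},
  {"translation": [-2.0, -2.7, 0], "dr": [0, 0, 0]},
  {"translation": [-2.4, -3.3, 0], "dr": [0, 0, 0]},
  {"translation": [-2.7, -4.0, 0], "dr": [0, 0, 0]},
  {"translation": [-2.9, -4.7, 0], "dr": [0, 0, 0]},
  {"translation": [-3.1, -5.4, 0], "dr": [0, 0, 0]},
  {"translation": [-3.2, -6.1, 0], "dr": [0, 0, 0]},
  {"translation": [-3.2, -6.1, 0], "dr": [0, 0, 0]},
])

```text
time_s: 13.35
tcp_pos: [0.5576, -0.3191, 0.1376]
tcp_rot: [[-0.92, -0.391, 0.001], [-0.391, 0.92, -0.0], [-0.001, -0.001, -1.0]]
wrist_force: [0.1, -0.7, -0.5]
width: 0.0003
gripper_force: 0.0
```

```bash
python3 - <<'E'
from h import *
s=r.state();print(s['tcp_pos'],s['wrist_force']);lens_side()
si=eyes.snapshot("side");cv2.imwrite("s6.png",si[:,:,::-1])
cv2.imwrite("pics/g.png",cv2.resize(si[90:240,190:310],(480,600),interpolation=2)[:,:,::-1])
E
```

```text
[ 0.5576 -0.3191  0.1376] [ 0.084  -0.7059 -0.4554]
bbox 14 5 39 32
theta 260.5 lens [ 0.4814 -0.4703]
```

View pics/g.png

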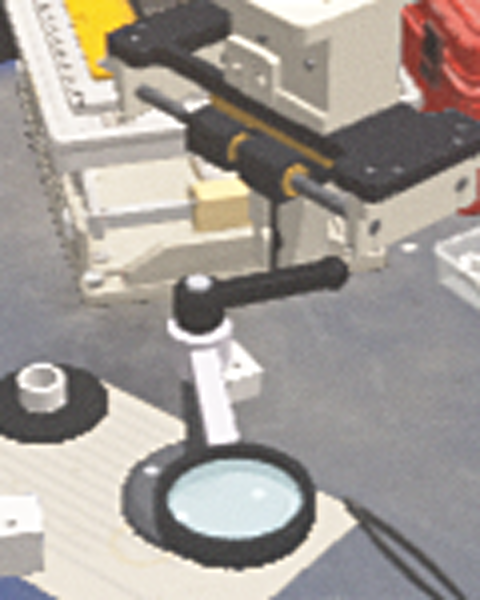

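The lever has turned: its ball is now at about side (275,157.5). The lens is unmoved, so I continue towards the stop.

>>> step_arm([
  {"translation": [0, -0.3, 0], "dr": [0, 0, 0]},
  {"translation": [0, -0.6, 0], "dr": [0, 0, 0]},
  {"translation": [0.1, -0.9, 0], "dr": [0, 0, 0]},
  {"translation": [0.1, -1.1, 0], "dr": [0, 0, 0]},
  {"translation": [0.1, -1.1, 0], "dr": [0, 0, 0]},
])

```text
time_s: 14.08
tcp_pos: [0.5604, -0.3293, 0.1376]
tcp_rot: [[-0.92, -0.391, 0.0], [-0.391, 0.92, -0.0], [-0.0, -0.0, -1.0]]
wrist_force: [0.1, 1.1, 0.9]
width: 0.0001
gripper_force: 0.2
```

```bash
python3 - <<'E'
from h import *
s=r.state();print(s['tcp_pos'],s['wrist_force'])
c=eyes.calibration("side");b=ray(c,275,157.5,.132)[:2]-Q;print("prev ball",b,np.linalg.norm(b),np.degrees(np.arctan2(b[1],b[0])))
E
```

```text
[ 0.5604 -0.3293  0.1376] [0.1069 1.1451 0.8601]
prev ball [0.0759 0.0021] 0.07590068728440208 1.568703384472406
```

>>> step_arm([
  {"translation": [0, -0.2, 0], "dr": [0, 0, 0]},
  {"translation": [0.1, -0.4, 0], "dr": [0, 0, 0]},
  {"translation": [0.1, -0.4, 0], "dr": [0, 0, 0]},
])

```text
time_s: 14.45
tcp_pos: [0.561, -0.3334, 0.1376]
tcp_rot: [[-0.92, -0.391, 0.0], [-0.391, 0.92, -0.0], [-0.0, -0.0, -1.0]]
wrist_force: [-0.3, 0.4, 0.0]
width: 0.0003
gripper_force: 0.2
```

>>> step_arm([
  {"translation": [0, -0.2, 0], "dr": [0, 0, 0]},
  {"translation": [0.1, -0.4, 0], "dr": [0, 0, 0]},
  {"translation": [0.1, -0.4, 0], "dr": [0, 0, 0]},
])

```text
time_s: 14.82
tcp_pos: [0.5616, -0.3375, 0.1376]
tcp_rot: [[-0.92, -0.391, 0.0], [-0.391, 0.92, -0.0], [-0.0, -0.0, -1.0]]
wrist_force: [-1.9, 0.2, -0.4]
width: 0.0007
gripper_force: 0.2
```

>>> step_arm([
  {"translation": [0.1, -0.1, 0], "dr": [0, 0, 0]},
  {"translation": [0.2, -0.25, 0], "dr": [0, 0, 0]},
  {"translation": [0.2, -0.25, 0], "dr": [0, 0, 0]},
])

```text
time_s: 15.2
tcp_pos: [0.5608, -0.3405, 0.1376]
tcp_rot: [[-0.92, -0.391, 0.0], [-0.391, 0.92, -0.0], [-0.0, -0.0, -1.0]]
wrist_force: [1.1, 0.7, 0.1]
width: 0.0008
gripper_force: 0.3
```

>>> step_arm([
  {"translation": [0.1, -0.1, 0], "dr": [0, 0, 0]},
  {"translation": [0.2, -0.25, 0], "dr": [0, 0, 0]},
  {"translation": [0.2, -0.25, 0], "dr": [0, 0, 0]},
])

```text
time_s: 15.58
tcp_pos: [0.5601, -0.3429, 0.1375]
tcp_rot: [[-0.92, -0.391, 0.0], [-0.391, 0.92, 0.001], [-0.001, 0.0, -1.0]]
wrist_force: [1.4, 5.0, -0.0]
width: 0.0005
gripper_force: 2.3
```

```bash
python3 - <<'E'
from h import *
s=r.state();print(s['tcp_pos'],s['wrist_force']);lens_side()
c=eyes.calibration("side");si=eyes.snapshot("side")
im=si[135:190,235:300].astype(int);m=(im.max(2)<75).astype(np.uint8)
n,l,st,ce=cv2.connectedComponentsWithStats(m)
for i in range(1,n):
    if st[i,4]>60:print(st[i],"rightmost",np.argwhere(l==i)[np.argwhere(l==i)[:,1]>st[i,0]+st[i,2]-4].mean(0)[::-1]+[235,135])
for f in(-10,-15,-20,-25,-30):
    q=Q+.07*np.array([np.cos(np.radians(f)),np.sin(np.radians(f))]);print(f,proj(c,np.array([*q,.132])))
E
```

```text
[ 0.5601 -0.3429  0.1375] [ 1.436   4.9535 -0.0138]
bbox 12 5 41 32
theta 259.5 lens [ 0.4792 -0.4699]
[ 12   0  21  13 102] rightmost [265.4 141.8]
[35  1 30 11 91] rightmost [298.  141.5]
[  0  26  44  12 289] rightmost [277.  166.4]
-10 [274.1725 161.9055]
-15 [274.5729 163.6461]
-20 [274.7075 165.4132]
-25 [274.5709 167.1938]
-30 [274.1598 168.9742]
```

Force rose to 5 N, so the stop is likely reached. One more small push will confirm it.

>>> step_arm([
  {"translation": [0.05, -0.1, 0], "dr": [0, 0, 0]},
  {"translation": [0.1, -0.15, 0], "dr": [0, 0, 0]},
  {"translation": [0.1, -0.15, 0], "dr": [0, 0, 0]},
])

```text
time_s: 16.05
tcp_pos: [0.56, -0.3434, 0.1375]
tcp_rot: [[-0.92, -0.391, 0.001], [-0.391, 0.92, 0.002], [-0.001, 0.002, -1.0]]
wrist_force: [2.1, 11.2, 2.2]
width: 0.0004
gripper_force: 5.7
```

>>> step_arm([
  {"translation": [-0.2, 0.3, 0], "dr": [0, 0, 0]},
  {"translation": [-0.5, 1.0, 0], "dr": [0, 0, 0]},
  {"translation": [-0.9, 2.2, 0], "dr": [0, 0, 0]},
  {"translation": [-0.9, 3.2, 0], "dr": [0, 0, 0]},
  {"translation": [-0.9, 3.2, -3], "dr": [0, 0, 0]},
  {"translation": [-0.9, 3.2, -7], "dr": [0, 0, 0]},
  {"translation": [-0.9, 3.2, -10], "dr": [0, 0, 0]},
  {"translation": [2, 5, -10], "dr": [0, 0, 0]},
  {"translation": [4, 7, -10], "dr": [0, 0, 0]},
  {"translation": [4, 7, -10], "dr": [0, 0, 0]},
  {"translation": [4, 7, -10], "dr": [0, 0, 0]},
])

```text
time_s: 17.42
tcp_pos: [0.4956, -0.2962, 0.238]
tcp_rot: [[-0.92, -0.391, 0.001], [-0.391, 0.92, -0.0], [-0.001, -0.001, -1.0]]
wrist_force: [-0.1, -0.4, -0.2]
width: 0.0004
gripper_force: 0.0
```

```bash
python3 - <<'E'
from h import *
s=r.state();print(s['tcp_pos'],s['wrist_force']);lens_side()
si=eyes.snapshot("side");t=eyes.snapshot("top")
cv2.imwrite("pics/i.png",np.hstack([cv2.resize(t[180:280,220:330],(396,360),interpolation=2),cv2.resize(si[130:270,160:320],(400,360),interpolation=2)])[:,:,::-1])
E
```

```text
[ 0.4956 -0.2962  0.238 ] [-0.0897 -0.4073 -0.1587]
bbox 14 5 39 32
theta 260.5 lens [ 0.4814 -0.4703]
```

View pics/i.png

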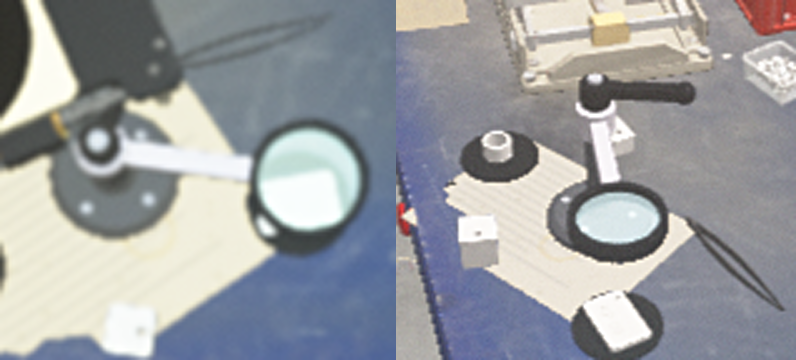

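The lens outline in the top view (centre pane (310,178)) hasn't moved. The lever is at its stop, with the ball at side (277,166), and nothing else has shifted.

```bash
python3 -c "
from cell import r
print(r.close_job())"
```

```text
the job is handed in; nothing more can be done
None
```

The job is handed in at about 17.5 s: the lens is centred over the plate to within about 2 mm by the camera measurements, and the lever is against its stop (force rose to 11 N with no further motion). The other parts show no movement in the final pictures.

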